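# Set a nut mill's roller gap with a step gauge

## Task

The roller mill has had new bushes, so its lever's scale is no guide any more: set the gap with the step gauge. Take the gauge from its wooden rest and gently try its thin blade from above between the rollers, where it jams; then push the red-knobbed lever some way away from you to open the gap and try again, until the thin blade goes through and the thicker step stops on the two rollers. Press the gauge lightly home by hand and leave it standing upright there for the lock screw to be tightened; never force it, and leave the jars and the glass alone.

Things in the scene. Friction and masses are not known exactly. Their poses are not given: they have to be found in the camera images.
- mill: Nut mill, fixed, hopper off: wooden base 190 x 176 mm, two upright aluminium cheeks (inner faces 94 mm apart, 150 mm long, tops 112 mm high), between them two level knurled steel rollers side by side, 50 mm in diameter, 90 mm long, that do not turn; the gap between them faces up. Origin: centre of the underside, on the worktop; z up, x from the front roller (robot's side) to the back one, y along the rollers.
- lever (a joint): Gap lever on the mill's +y side, rad: 0 leans 0.6 rad toward the robot (tightest), 0.6 upright, 1.2 (end stop) leans 0.6 rad away. Pushing it away from the robot opens the gap by moving the front roller: 1 mm for each 12.2 mm of the knob's travel along the mill's x. It needs some 6 to 12 N at the knob and stays where it is left.
- lever_knob (a point): Centre of the lever's red ball knob, 28 mm in diameter, on a 10 mm rod cranked outward, 110 mm from the pivot (mill's frame: x = -30.5, z = 99 mm); it moves in the plane y = 112 mm of the mill, 190 to 209 mm above the worktop (the rod below it at y = 82). It can be pushed with the side of the fingers, gauge still in hand, or gripped from above. A scale plate inside the lever, at y = 60 mm, is 156 mm high.
- gauge: Step gauge, 117 mm long, 0.12 kg, upright, blade down. Origin: middle of the lower end; z up, x across its thickness, y its width. Thin blade 8 mm thick, 30 mm wide, z = 0 to 40 mm; step 10 mm thick, to z = 57 mm; then the handle. The thin blade jams with its lower end about sqrt(25 mm * (8 mm - gap)) above the roller axes. Seated on its step, the lower end is 53 to 60 mm above the worktop.
- gauge_handle (a point): Middle of the gauge's black handle (16 mm thick in x, 34 mm wide in y, 60 mm high), the place to grip, 87 mm above the lower end; gauge's axes. The blade goes between the rollers with its width along them; both are smooth steel.
- rest: Dark wooden block 80 x 80 x 48 mm with a slot in its top that holds the gauge upright (lower end 8 mm above the worktop, step on the block's top). Fixed. Origin: centre of its underside; its axes are those of the gauge standing in it.
- nut_jar: Glass jar with a steel lid and green label, 63 mm in diameter, 110 mm high, loose; leave it alone. Origin: centre of its underside.
- spice_jar: Small jar with a brown lid, 44 mm in diameter, 105 mm high, loose; leave it alone. Origin: centre of its underside.
- tumbler: Cut-glass tumbler, 73 mm in diameter, 88 mm high, loose; leave it alone. Origin: centre of its underside.
- gap (a point): Fixed point of the mill, 90 mm above its origin, level with the roller axes; mill's axes. From it along x: the back roller's axis is at +25 mm plus a hidden 0 to 6 mm (new bushes), the front roller's at -30.5 mm - 9 mm * sin(lever - 0.6) (and 9 mm * (1 - cos(lever - 0.6)) higher). Gap = distance of the axes less 50 mm, its middle midway. At the start 0.4 to 6.8 mm, always too tight.
- crank (a point): Root of the mill's crank grip, on the crank arm's end. Arm and wooden grip lie on the mill's -y side, 75 to 105 mm high, out to 155 mm from the mill's middle. Nothing is to be done with it.
Mind the look-alikes: they are no part of the job. Leave any yellow look-alike of the gauge alone.

How it is judged (in metres and radians):
On the way, in this order (a step that is already met when the one before it is completed fails the run):
1. the gauge's thin blade has been tried between the rollers and jammed there: lower end between the rollers but not through, pressed with more than 1.5 N (contact force between gauge and mill above 1.5 N and z of gauge in the frame of mill between 0.088 and 0.108 m and x of gauge in the frame of mill between -0.008 and 0.008 m and value of joint lever below 0.12 rad), for 0.1 s.
2. with the gap opened, the thin blade has gone through and the gauge, in the fingers, has been pressed home on its step with more than 2 N (contact force between gauge and mill above 2 N and contact force between the fingers and gauge above 1 N and z of gauge in the frame of mill between 0.0525 and 0.0605 m), for 0.1 s.
At the end, for the whole second after the job is handed in: the gauge stands released and at rest between the rollers, upright within 0.25 rad, thin blade through and step resting on the rollers: its lower end 52.5 to 60.5 mm above the mill's underside, within 32 mm of the middle along the rollers (z of gauge in the frame of mill between 0.0525 and 0.0605 m and y of gauge in the frame of mill between -0.032 and 0.032 m and x of gauge in the frame of mill between -0.012 and 0.012 m and angle between gauge's own z axis and vertical below 0.25 rad and linear speed of gauge below 0.02 m/s); the robot touches nothing.
It fails at once if the gauge is forced: the squeeze between gauge and mill, both rollers counted, passes 50 N (some 12 N of push from the hand) (contact force between gauge and mill above 50 N).
It fails at once if the nut jar, the spice jar or the tumbler is pushed more than 20 mm away (distance of any of nut_jar, spice_jar, tumbler from where it was at the start of the episode above 0.02 m).
It also fails if it takes over 72 s, if anything falls off the work surface, if the arm or the gripper's body presses on something with over 40 N, if the wrist force passes 120 N, or if a joint passes its speed limit or range.

## Robot

A 6-joint arm with a two-finger parallel gripper is mounted at the origin on a cart in front of the work surface, level with it; the furniture and walls round the work are solid. World frame = base frame: x ahead of the robot, y to its left, z up, the work surface at z = 0. Lengths are in mm, angles in rad, forces in N, time in s.
With the tool pointing down it reaches from about 275 to 825 mm from the base axis. Payload 4.9 kg.
Tool frame: the origin (TCP) lies at the very end of the fingers, on their centre line; the grasp point (between the pads) lies 19 mm behind it; z points along the fingers, y is the line along which they close (so a half turn about z gives the same grasp; the last joint's range is limited). The gripper opens to 85 mm and grips with 20 to 120 N. Pads are 22 mm wide; open, the fingers measure 114 mm over their backs; the gripper's body (76 mm by 85 mm) begins 54 mm behind the grasp point. The pads swing forward as they close: fully open they stand 13 mm farther back than shut.
Start: joints at [1.03, 0.326, -0.193, 1.052, 0, 1.437], TCP at [217.616, 505.135, 231.281] pointing down, gripper open.
Joint ranges: [-2.65, 2.65], [-0.97, 1.79], [-1.3, 1.35], [-1.93, 2.1], [-1.47, 1.37], [-3.14, 3.14]. Speed limits (rad/s): [2.57, 2.57, 3.14, 3.14, 3.14, 3.14].

## Interface

Orientations are given as [roll, pitch, yaw] about the fixed x, y, z axes, in that order (R = Rz(yaw) Ry(pitch) Rx(roll)).
In Python, from bench import bot, solve_ik, imaging gives the robot as it stands. Calls block until the motion is done:
- bot.move_ptp(position, orientation): joint-space move of the TCP to a pose.
- bot.movel(position, rot=None, max_speed=150, threshold=None): straight line of the TCP; rot=None keeps the orientation; max_speed is the mean speed in mm/s. With threshold (N) it stops when the force on the tool has changed by that much, and returns True; else False.
- bot.move_j(angles): joint-space move.
- bot.grip(opening, effort=None): opening from 0.0 (shut) to 1.0 (fully open); effort is the grip in N (None keeps the last); returns when the fingers have stopped.
- bot.dwell(seconds).
- solve_ik(position, orientation): joint angles nearest the present ones, or None.
- bot.get_state(): the state.
- imaging.capture(name): name is "scene" or "top" or "wrist"; returns the picture (384x512x3 uint8, blue, green, red); there is no depth.
- imaging.camera_model(name): a dict with "K" (3x3 intrinsics, pixels), "position" and "rotation" of the camera in the world. Camera axes: x right, y up, looking along -z (the intrinsics and any distortion apply to the point x, -y, -z); pixel columns grow to the right and rows downward; lengths in mm; the calibration is good to about 2 mm. A picture is of the moment at which its call begins: read the wrist's pose just before it. camera_model takes no time and is no camera call; for the wrist camera it gives the pose at the moment of the call.
A pose or a line that the arm cannot do raises bot.IKError and nothing moves.
- bot.sign_off(): hands the job in; it is judged then, once.
The state is a dict: "t": time; "qpos": joint angles; "joint_velocities": joint speeds; "effort": joint torques, N m; "tcp_pos": TCP position; "orientation": TCP orientation; "contact_force": force on the tool from outside, world axes, zero at the start; "wrist_torque": the same for the moment, N m; "opening": opening from 0.0 (shut) to 1.0 (fully open); "gripper_force": force on a finger pad.
Only numpy, scipy, OpenCV 4.12 (cv2) and the standard library are available. Lean on these libraries where they do the work, as an engineer would, in place of code of your own. Each camera call takes 0.05 s, during which the arm holds its last target. There are 200 camera calls.

## Working session

There is one attempt and no reset: what is moved stays moved. The work goes in short steps, each a Python script; the robot and the scene stay as the last script left them, time stands still between calls to the robot, and variables do not carry over. Pictures are saved under pics/ and viewed, at most 10 in all, crops included, and the job is handed in when it is done.

```bash
ls; mkdir -p pics; python3 - <<'E'
from bench import bot, imaging
import cv2,numpy as np
for n in ("scene","top"):
    im=imaging.capture(n); cv2.imwrite(f"pics/{n}0.png",cv2.resize(im,(800,600)))
    m=imaging.camera_model(n); print(n,{k:np.round(v,3).tolist() if not isinstance(v,str) else v for k,v in m.items()})
s=bot.get_state(); print({k:np.round(v,3) for k,v in s.items()})
E
```

```text
pics
scene {'K': [[380.724, 0.0, 253.367], [0.0, 380.724, 186.819], [0.0, 0.0, 1.0]], 'position': [-125.248, -328.294, 1039.08], 'rotation': [0.71, 0.017, -1.146]}
top {'K': [[487.99, 0.0, 254.935], [0.0, 487.99, 182.066], [0.0, 0.0, 1.0]], 'position': [434.258, 2.621, 1649.269], 'rotation': [0.087, 0.011, -1.585]}
{'t': np.float64(0.1), 'qpos': array([ 1.03 ,  0.327, -0.193,  1.052, -0.   ,  1.437]), 'joint_velocities': array([ 0.001, -0.002,  0.004, -0.   ,  0.001,  0.   ]), 'effort': array([ 0.0000e+00, -4.4424e+01,  2.6304e+01,  8.0000e-03, -0.0000e+00,
       -0.0000e+00]), 'tcp_pos': array([217.341, 504.692, 230.585]), 'orientation': array([-3.14 , -0.   ,  2.735]), 'contact_force': array([-0.768,  0.601,  0.517]), 'wrist_torque': array([-0.03 ,  0.018, -0.001]), 'gripper_force': np.float64(0.0), 'opening': np.float64(0.999)}
```

View pics/scene0.png

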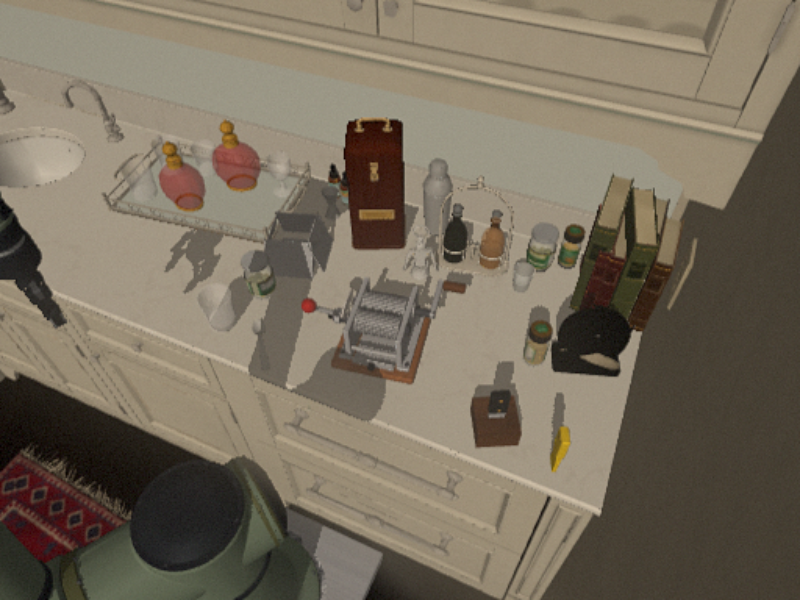

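View pics/top0.png

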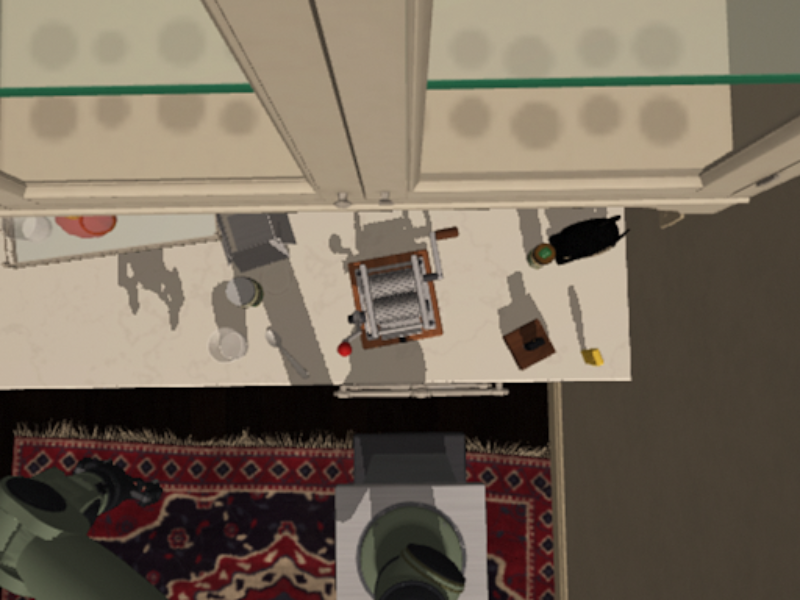

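Top view, 800-px scale: mill about (396,298), red knob (345,349), wooden rest with the black-handled gauge (529,343), nut jar (242,292), tumbler (228,345), spice jar (542,253).
Candidates for the gauge are the black handle in the dark wooden rest (top 533,342 / scene 498,403) and the yellow look-alike (top 593,356 / scene 561,448). I choose the black one in the rest.

```bash
cat > h.py <<'E'
from bench import bot, solve_ik, imaging
import cv2, numpy as np
from scipy.spatial.transform import Rotation as R
def rot(m):
    r=np.array(m["rotation"],float); return r if r.shape==(3,3) else R.from_euler("xyz",r).as_matrix()
def pix2w(m,uv,z):
    K=np.array(m["K"]); d=np.linalg.inv(K)@np.array([uv[0],uv[1],1.]); d=rot(m)@(d*[1,-1,-1])
    p=np.array(m["position"]); return p+d*(z-p[2])/d[2]
def w2pix(m,P):
    q=rot(m).T@(np.array(P,float)-m["position"]); q=q*[1,-1,-1]; q=np.array(m["K"])@q; return q[:2]/q[2]
E
python3 - <<'E'
from h import *
m=imaging.camera_model("top"); s=.64
for n,uv,z in [("b1",(349,262),18),("b2",(431,250),18),("b3",(443,335),18),("b4",(362,348),18),("rest",(529,344),48),("knob",(345,349),195),("handle",(533,342),125),("nut",(242,292),110),("tumb",(228,345),88),("spice",(542,253),105)]:
    print(n,pix2w(m,np.array(uv)*s,z).round(0))
m=imaging.camera_model("scene")
for n,uv,z in [("knob",(309,306),195),("handletop",(499,397),125)]: print(n,pix2w(m,np.array(uv)*s,z).round(0))
a=cv2.resize(imaging.capture("top")[145:240,215:365],(800,507),interpolation=cv2.INTER_CUBIC)
cv2.imwrite("pics/topcrop.png",a)
print(imaging.camera_model("wrist"))
E
```

```text
b1 [627. 124.  18.]
b2 [650. -53.  18.]
b3 [467. -76.  18.]
b4 [441.  98.  18.]
rest [ 445. -253.   48.]
knob [439. 120. 195.]
handle [ 448. -249.  125.]
nut [558. 335. 110.]
tumb [451. 368.  88.]
spice [ 629. -276.  105.]
knob [436. 116. 195.]
handletop [ 436. -257.  125.]
{'K': array([[341.3826571 ,   0.        , 250.55543453],
       [  0.        , 341.3826571 , 193.13627086],
       [  0.        ,   0.        ,   1.        ]]), 'position': array([142.01526154, 536.46342932, 373.72164331]), 'rotation': array([-3.29327265e-01,  1.11929608e-04,  1.16500473e+00])}
```

View pics/topcrop.png

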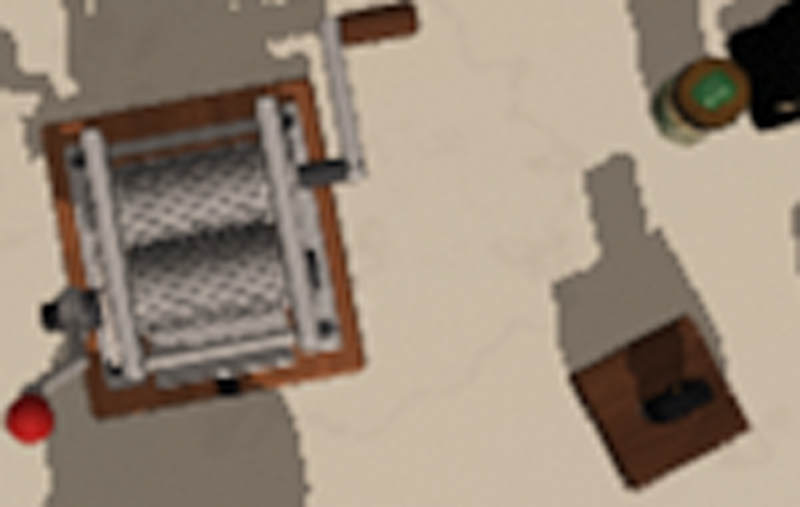

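```bash
python3 - <<'E'
from h import *
for n,p,y in [("mill",[500,90,300],1.70),("rest",[447,-230,290],2.05)]:
    bot.move_ptp(p,[np.pi,0,y]); bot.dwell(.2)
    m=imaging.camera_model("wrist"); im=imaging.capture("wrist"); 
    np.save(f"w_{n}.npy",dict(m=m,im=im),allow_pickle=True)
    cv2.imwrite(f"pics/w_{n}.png",cv2.resize(im,(800,600),interpolation=cv2.INTER_CUBIC))
    s=bot.get_state(); print(s["t"],s["tcp_pos"].round(1) if hasattr(s["tcp_pos"],"round") else s["tcp_pos"])
E
```

```text
2.2417 [499.9  90.6 299.9]
3.725 [ 447.4 -229.2  290.1]
```

View pics/w_mill.png

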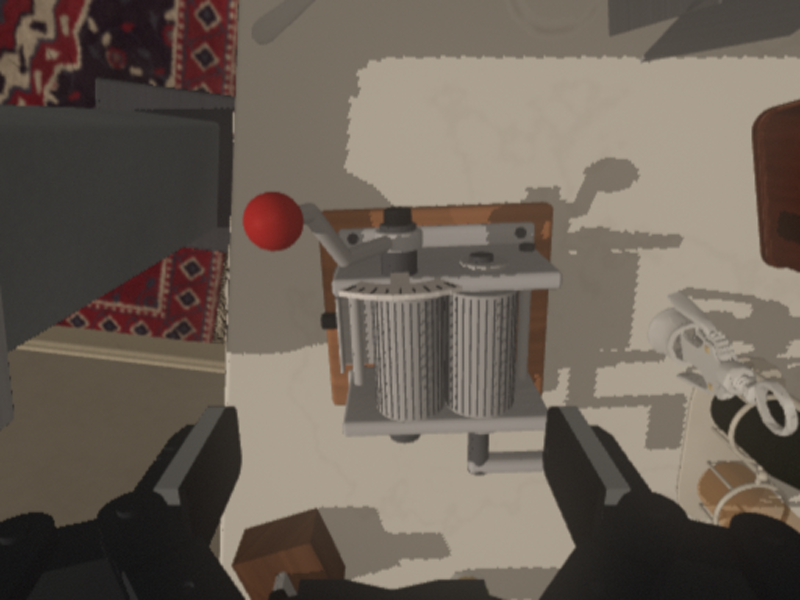

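View pics/w_rest.png

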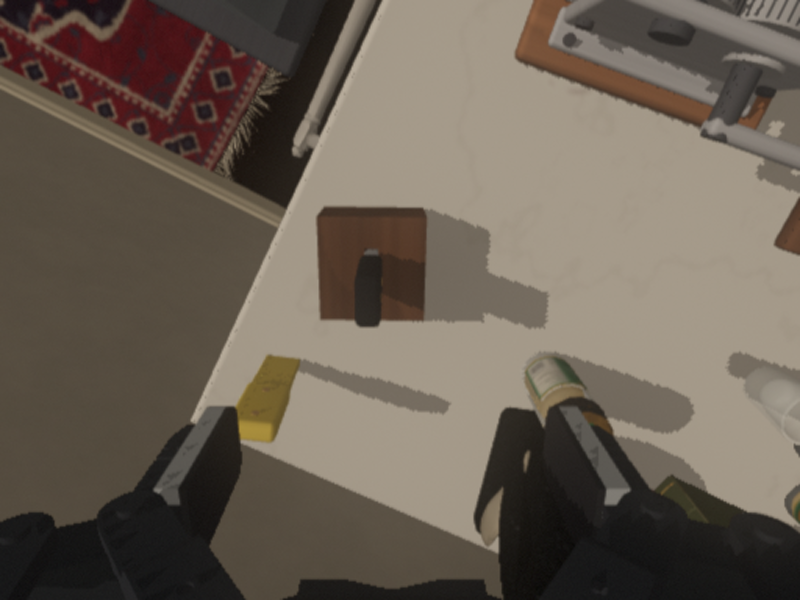

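Mill view: base corners (322,213), (551,203), (333,404), knob (273,221), rollers running vertically with the gap at x≈447, y 290–415. Rest view (this is the close check): top face corners (318,216), (426,215), (425,320), (320,320), with the black-handled steel-bladed gauge in its slot. The yellow one at (268,398) is separate.

```bash
python3 - <<'E'
from h import *
s=.64
d=np.load("w_mill.npy",allow_pickle=True).item(); m=d["m"]
for z in (10,15,20,25):
    P=[pix2w(m,np.array(u)*s,z)[:2] for u in [(322,213),(551,203),(333,404)]]
    e=P[1]-P[0]; f=P[0]-P[2]; print(z,np.linalg.norm(e).round(1),np.arctan2(e[1],e[0]).round(3),np.linalg.norm(f).round(1),np.arctan2(-f[0],f[1]).round(3),((P[1]+P[2])/2).round(1))
print("knob",pix2w(m,np.array((273,221))*s,190).round(1))
for a,b in [((447,291),(447,416))]: print("gap",pix2w(m,np.array(a)*s,95).round(1),pix2w(m,np.array(b)*s,95).round(1))
print("cheeks top", [pix2w(m,np.array(u)*s,112).round(1) for u in [(345,432),(549,427),(333,287),(558,287)]])
d=np.load("w_rest.npy",allow_pickle=True).item(); m2=d["m"]
P=np.array([pix2w(m2,np.array(u)*s,48)[:2] for u in [(318,216),(426,215),(425,320),(320,320)]])
print(P.round(1),P.mean(0).round(1),[np.linalg.norm(P[i]-P[i-1]).round(1) for i in range(4)])
for i in range(4): e=P[i]-P[i-1]; print(np.arctan2(e[1],e[0]).round(3))
mt=imaging.camera_model("top")
k=np.array([800/150]*2)
Q=np.array([pix2w(mt,np.array(u)/k+[215,145],48)[:2] for u in [(572,375),(632,490),(748,430),(688,317)]]);print("top rest",Q.mean(0).round(1))
Q=np.array([pix2w(mt,np.array(u)/k+[215,145],20)[:2] for u in [(42,127),(308,80),(364,368),(97,415)]]);print("top mill",Q.mean(0).round(1), [np.arctan2(*(Q[i]-Q[i-1])[::-1]).round(3) for i in range(4)])
# handle
h=cv2.inRange(d["im"],(0,0,0),(45,45,45)); h[:155]=0;h[212:]=0;h[:,:222]=0;h[:,250:]=0
ys,xs=np.nonzero(h); print("handle px",xs.min(),xs.max(),ys.min(),ys.max())
E
```

```text
10 185.2 0.175 175.0 0.147 [548.1  23.6]
15 183.1 0.175 173.0 0.147 [547.4  25.3]
20 181.0 0.175 171.0 0.147 [546.7  27. ]
25 178.8 0.175 169.0 0.147 [546.   28.7]
knob [440.2 119.5 190. ]
gap [542.6  67.3  95. ] [558.6 -28.9  95. ]
cheeks top [array([485.1, -41.4, 112. ]), array([628.8, -18.4, 112. ]), array([466.2,  65.4, 112. ]), array([611. ,  84.5, 112. ])]
[[ 393.9 -239.3]
 [ 462.7 -202.4]
 [ 501.1 -273.9]
 [ 429.3 -311.4]] [ 446.8 -256.7] [np.float64(80.4), np.float64(78.1), np.float64(81.1), np.float64(81.0)]
2.028
0.491
-1.077
-2.66
top rest [ 443.4 -254. ]
top mill [545.3  25. ] [np.float64(0.179), np.float64(-1.41), np.float64(-2.969), np.float64(1.73)]
handle px 228 243 164 206
```

```bash
python3 - <<'E'
from h import *
from scipy.optimize import least_squares
d=np.load("w_rest.npy",allow_pickle=True).item(); m=d["m"]; yaw=.482
C=np.array([[a*8,b*17,z] for a in(-1,1) for b in(-1,1) for z in (65,125)],float)
def bb(c):
    P=C@R.from_euler("z",yaw).as_matrix().T+[c[0],c[1],0]; q=np.array([w2pix(m,p) for p in P]); return np.r_[q.min(0),q.max(0)]
meas=np.array([228,164,244,207.])
r=least_squares(lambda c:bb(c)-meas,[446,-256]); print(r.x.round(1),r.fun.round(1))
c=(r.x+np.array([446.8,-256.7]))/2 ; print(c)
o=[np.pi,0,yaw+np.pi/2]
bot.grip(.6,80)
bot.move_ptp([c[0],c[1],170],o); bot.movel([c[0],c[1],76],max_speed=80); bot.dwell(.1)
print(bot.get_state()["tcp_pos"])
bot.grip(0,80); bot.dwell(.2); s=bot.get_state()
print(s["t"],s["opening"],s["gripper_force"],s["tcp_pos"],s["contact_force"])
E
```

```text
[ 446.6 -256. ] [-0.9 -3.   1.1  2.8]
[ 446.69830489 -256.36709279]
[ 447.05535691 -256.63990295   76.52278367]
6.75 0.18038607868578763 77.82297849655151 [ 446.27983184 -256.7624648    76.22647612] [-3.11010572 -1.54424269  5.56079815]
```

```bash
cat >> h.py <<'E'
MC=np.array([546.3,25.2]); MY=.166; OM=[np.pi,0,MY+np.pi/2]
cx,sx=np.cos(MY),np.sin(MY); RM=np.array([[cx,-sx],[sx,cx]])
def W(x,y,z): return [*(MC+RM@np.array([x,y])),z]
def M(p): return np.r_[RM.T@(np.array(p[:2])-MC),p[2]]
def F(): f=np.array(bot.get_state()["contact_force"]); return np.r_[RM.T@f[:2],f[2]]
def rep(tag,f0=0):
    s=bot.get_state(); print(tag,"t",round(s["t"],2),"mill tcp",M(s["tcp_pos"]).round(2),"F",(F()-f0).round(2),"yaw",np.round(s["orientation"],3),"op",round(s["opening"],3))
E
python3 - <<'E'
from h import *
p=bot.get_state()["tcp_pos"]
bot.movel([p[0],p[1],215],max_speed=150); rep("lift")
bot.move_ptp(W(2,0,215),OM); bot.movel(W(2,0,190),max_speed=80); bot.dwell(.3); f0=F(); rep("above")
hit=bot.movel(W(2,0,160),max_speed=15,threshold=3); rep(hit,f0); bot.dwell(.15); rep("held",f0)
im=imaging.capture("wrist"); cv2.imwrite("pics/jam.png",im)
E
```

```text
lift t 7.83 mill tcp [-145.51 -260.93  214.05] F [-0.21  0.11 -0.97] yaw [-3.141e+00 -2.000e-03  2.053e+00] op 0.177
above t 9.73 mill tcp [ 2.2700e+00 -8.0000e-02  1.9044e+02] F [ 1.02 -0.32 -1.49] yaw [3.141 0.    1.737] op 0.18
True t 10.96 mill tcp [1.3100e+00 2.0000e-02 1.7085e+02] F [-0.46  0.63  3.77] yaw [-3.14   0.     1.737] op 0.178
held t 11.11 mill tcp [1.3200e+00 1.0000e-02 1.7084e+02] F [-0.93 -0.84  5.06] yaw [-3.14  -0.     1.737] op 0.176
```

View pics/jam.png

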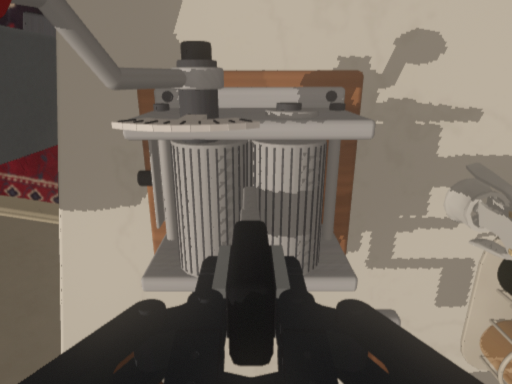

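The blade jams with its lower end about 12.6 mm above the axes (Fz 5 N, little side force; picture shows the blade standing in the gap), so the gap is about 1.6 mm. Next I push the knob about 83 mm.

```bash
python3 - <<'E'
from h import *
bot.movel(W(1.3,0,215),max_speed=120)
bot.movel(W(-152,0,215),max_speed=250); bot.movel(W(-152,120,215),max_speed=250); bot.movel(W(-152,120,181),max_speed=100)
bot.dwell(.3); f0=F(); rep("behind",f0)
hit=bot.movel(W(-95,120,181),max_speed=25,threshold=3); rep(hit,f0)
x0=M(bot.get_state()["tcp_pos"])[0]
if hit:
    r=bot.movel(W(x0+83,120,181),max_speed=50,threshold=35); rep(r,f0); bot.dwell(.2); rep("end",f0)
    m=imaging.camera_model("wrist"); im=imaging.capture("wrist"); cv2.imwrite("pics/push.png",im)
E
```

```text
behind t 13.88 mill tcp [-151.6   119.95  181.48] F [0. 0. 0.] yaw [-3.14  -0.     1.737] op 0.176
True t 15.1 mill tcp [-125.13  120.07  180.3 ] F [ 0.16 -1.35  0.48] yaw [-3.136e+00 -1.000e-03  1.737e+00] op 0.177
False t 16.92 mill tcp [-44.02 121.23 180.46] F [-4.9   2.38  3.59] yaw [-3.132e+00 -3.000e-03  1.738e+00] op 0.174
end t 17.12 mill tcp [-44.05 121.21 180.44] F [-4.63  2.42  3.37] yaw [-3.132e+00 -3.000e-03  1.738e+00] op 0.176
```

View pics/push.png

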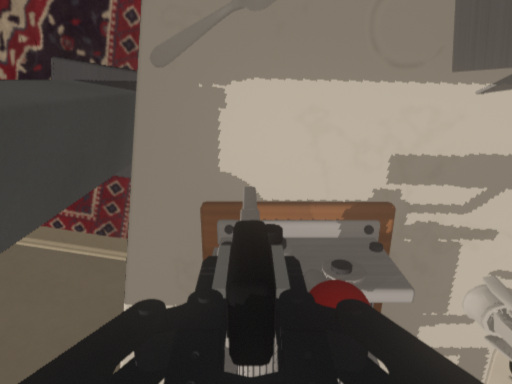

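The knob (338,300) sits against the finger's back and has moved about 81 mm. Try the blade again over the shifted gap middle.

```bash
python3 - <<'E'
from h import *
bot.movel(W(-70,121,183),max_speed=80); bot.movel(W(-70,121,295),max_speed=200)
bot.movel(W(-2,0,295),max_speed=200); bot.movel(W(-2,0,190),max_speed=150); bot.dwell(.3); f0=F(); rep("above",f0)
hit=bot.movel(W(-2,0,120),max_speed=15,threshold=3); rep(hit,f0); bot.dwell(.15); rep("held",f0)
E
```

```text
above t 20.37 mill tcp [-1.6200e+00 -1.2000e-01  1.9065e+02] F [0. 0. 0.] yaw [-3.137 -0.     1.737] op 0.177
True t 22.68 mill tcp [ -2.09  -0.   157.78] F [ 1.64 -0.32  1.82] yaw [-3.135e+00 -1.000e-03  1.737e+00] op 0.176
held t 22.83 mill tcp [-2.0800e+00 -1.0000e-02  1.5779e+02] F [ 2.96 -0.36  3.07] yaw [-3.135e+00 -1.000e-03  1.737e+00] op 0.177
```

```bash
python3 - <<'E'
from h import *
f0=np.r_[0,0,0]
bot.movel(W(-2,0,161),max_speed=30); bot.dwell(.2)
for x in (-1.2,-.5):
    bot.movel(W(x,0,161),max_speed=20); bot.dwell(.2); f0=F()
    hit=bot.movel(W(x,0,118),max_speed=15,threshold=4); rep((x,hit),f0); bot.dwell(.15); rep("held",f0)
    if not hit or M(bot.get_state()["tcp_pos"])[2]<150: break
    bot.movel(W(x,0,161),max_speed=30)
E
```

```text
(-1.2, True) t 24.42 mill tcp [ -1.85  -0.   158.42] F [ 2.12 -0.42  4.52] yaw [-3.132e+00 -1.000e-03  1.737e+00] op 0.182
held t 24.57 mill tcp [-1.9300e+00  3.0000e-02  1.5832e+02] F [ 3.48 -1.87  3.92] yaw [-3.132e+00 -1.000e-03  1.737e+00] op 0.181
(-0.5, True) t 25.93 mill tcp [-1.4800e+00  5.0000e-02  1.5868e+02] F [ 2.88 -0.51  3.5 ] yaw [-3.126e+00 -1.000e-03  1.737e+00] op 0.179
held t 26.07 mill tcp [-1.5700e+00  9.0000e-02  1.5855e+02] F [4.36 0.14 3.  ] yaw [-3.126e+00 -2.000e-03  1.737e+00] op 0.18
```

The lower end settles at x≈-2.6 and sticks level with the axes, so the gap is about 8.0 mm. I'll push the lever another 9 mm (+0.75 mm of gap) and retry, resetting the tool to vertical.

```bash
python3 - <<'E'
from h import *
L=lambda x,y,z,v,t=None: bot.movel(W(x,y,z),rot=OM,max_speed=v,threshold=t)
L(-2,0,175,60); L(-2,0,295,200); L(-75,121,295,200); L(-75,121,181,150); bot.dwell(.2)
f0=F(); rep("behind",f0)
L(-33,121,181,40,35); bot.dwell(.15); rep("pushed",f0)
L(-70,121,183,80); L(-70,121,295,200); L(-3.3,0,295,200); L(-3.3,0,190,150); bot.dwell(.3); f0=F(); rep("above",f0)
hit=L(-3.3,0,115,15,3.5); rep(hit,f0); bot.dwell(.15); rep("held",f0)
E
```

```text
behind t 29.49 mill tcp [-74.28 120.93 181.89] F [0. 0. 0.] yaw [3.14  0.    1.737] op 0.177
pushed t 30.84 mill tcp [-35.01 121.   179.98] F [-4.52 -0.41  0.88] yaw [-3.137  0.     1.737] op 0.18
above t 34.16 mill tcp [-2.8800e+00 -1.4000e-01  1.9068e+02] F [0. 0. 0.] yaw [3.14  0.    1.737] op 0.177
True t 37.97 mill tcp [-3.1900e+00 -5.0000e-02  1.2326e+02] F [-0.39 -0.97  5.59] yaw [3.142 0.    1.737] op 0.178
held t 38.12 mill tcp [-3.2100e+00 -3.0000e-02  1.2324e+02] F [ 0.62 -0.75  6.38] yaw [-3.142  0.     1.737] op 0.174
```

Seated on its step: lower end about 55.0 mm, 6 N, upright. Release and withdraw.

```bash
python3 - <<'E'
from h import *
bot.dwell(.2); rep("press"); bot.grip(.5); bot.dwell(.2); rep("open")
bot.movel(W(-3.2,0,300),rot=OM,max_speed=120); bot.dwell(.3); rep("up")
im=imaging.capture("scene")[150:260,190:350]; w=imaging.capture("wrist")
cv2.imwrite("pics/end.png",np.hstack([cv2.resize(im,(436,300)),cv2.resize(w,(364,300))]))
E
```

```text
press t 38.32 mill tcp [-3.1600e+00 -5.0000e-02  1.2326e+02] F [-0.19  0.49  5.83] yaw [3.142 0.    1.737] op 0.178
open t 38.9 mill tcp [ -3.91   0.17 122.54] F [0.44 0.35 0.42] yaw [-3.14  -0.     1.737] op 0.501
up t 40.83 mill tcp [-3.3000e+00  1.0000e-02  2.9975e+02] F [-0.09  0.3  -0.2 ] yaw [-3.141 -0.     1.737] op 0.499
```

View pics/end.png

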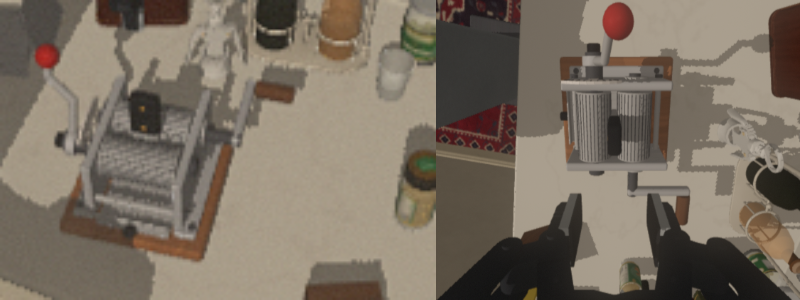

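The gauge stands upright between the rollers (left 145,112; right 613,135), released and clear of the robot. Handing in.

```bash
python3 -c "
from bench import bot
print(bot.sign_off())"
```

```text
the job is handed in; nothing more can be done
None
```

I set the gap to roughly 8.8 mm (estimated) and left the step gauge standing upright on its step between the rollers, released. The jars and glass were not touched, and I handed the job in at about 41 s; the sign-off returned no verdict.

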